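# Put the vases away in the covered crate

## Task

Put the two empty glass vases away in the covered wooden crate: feel which two cells under the sprung flaps are still empty (the others hold jars) and lower one vase gently, foot first, through the flap into each, until it stands upright on the cell's floor, then let go. Do not press the glass hard or drop it, and leave the vase with flowers, the drinking glass, the tub and the carton where they are.

Things in the scene. Friction and masses are not known exactly. Their poses are not given: they have to be found in the camera images.
- crate: wooden crate fixed to the table, 162 (x) x 240 (y) x 91 mm tall; origin under its centre, at table height, z up. 2 x 3 square cells, 72 mm wide inside, pitch 78 mm, walls 6 mm, floor 8 mm thick, each closed by its own flap. Exactly two cells are empty, the other four hold a short jar hidden under the flap; which ones differs every time and cannot be seen
- cell0 (a point): centre of the mouth of one crate cell, level with the rim (91 mm above the table); in the crate's frame at x -39 mm, y -78 mm, axes as the crate's; grey plastic flap 69 mm square, 3 mm thick, top 1 mm below the rim, hinged on the cell's +x edge; it swings down into the cell when pushed and springs shut by itself
- cell1 (a point): centre of the mouth of one crate cell, level with the rim (91 mm above the table); in the crate's frame at x -39 mm, y +0 mm, axes as the crate's; pushed at its middle, the flap of an empty cell gives way with well under 1 N as far as it is pushed; over a jar it stops dead after 2 to 5 mm
- cell2 (a point): centre of the mouth of one crate cell, level with the rim (91 mm above the table); in the crate's frame at x -39 mm, y +78 mm, axes as the crate's; the hidden jars are 60 mm wide and 74 mm tall, standing on the cell floor
- cell3 (a point): centre of the mouth of one crate cell, level with the rim (91 mm above the table); in the crate's frame at x +39 mm, y -78 mm, axes as the crate's; a vase stands in a cell with its neck out of the crate; the open flap then hangs between it and the cell's +x wall and takes about 3 mm there
- cell4 (a point): centre of the mouth of one crate cell, level with the rim (91 mm above the table); in the crate's frame at x +39 mm, y +0 mm, axes as the crate's; flap as on the other cells
- cell5 (a point): centre of the mouth of one crate cell, level with the rim (91 mm above the table); in the crate's frame at x +39 mm, y +78 mm, axes as the crate's; flap as on the other cells
- vase_a_center (a point): one of two identical empty green glass vases, 165 mm tall, 0.17 to 0.34 kg; point on its axis half-way up (82.5 mm above its underside), z along the axis. Foot 54 mm wide up to 22 mm, tapering to a neck 28 mm wide from 85 to 158 mm, rim 34 mm wide. Grip the neck about 132 mm above the underside, so that the fingers stay above the crate when it stands on a cell's floor
- vase_b_center (a point): one of two identical empty green glass vases, 165 mm tall, 0.17 to 0.34 kg; point on its axis half-way up (82.5 mm above its underside), z along the axis. Foot 54 mm wide up to 22 mm, tapering to a neck 28 mm wide from 85 to 158 mm, rim 34 mm wide. Grip the neck about 132 mm above the underside, so that the fingers stay above the crate when it stands on a cell's floor
- flower_vase: the bystander vase with three artificial flowers: same glass shape as the two empty vases, 235 mm tall with the flowers, 54 mm foot; origin under its foot; to be left alone
- tumbler: bystander drinking glass, open, 68 mm wide, 90 mm tall, origin under its centre; to be left alone
- tub: bystander white open plastic tub, 100 x 75 x 45 mm, origin under its centre; to be left alone
- carton: bystander small white and red carton, 90 x 60 x 85 mm tall, origin under its centre; to be left alone
- vase_a: the same vase as vase_a_center; origin at the centre of its underside
- vase_b: the same vase as vase_b_center; origin at the centre of its underside
Not all that is in view belongs to the job. Leave any blue look-alike of the vase_b alone. Leave any purple look-alike of the vase_a alone.

How it is judged:
On the way:
1. one of the vases stands released in a cell (((z of vase_a_center in the frame of crate between 0.08 and 0.098 m and x of vase_a_center in the frame of crate between -0.075 and 0.075 m and y of vase_a_center in the frame of crate between -0.114 and 0.114 m and angle between vase_a_center's own z axis and vertical below 0.12 rad and linear speed of vase_a below 0.03 m/s and contact force between the fingers and vase_a below 0.1 N) or (z of vase_b_center in the frame of crate between 0.08 and 0.098 m and x of vase_b_center in the frame of crate between -0.075 and 0.075 m and y of vase_b_center in the frame of crate between -0.114 and 0.114 m and angle between vase_b_center's own z axis and vertical below 0.12 rad and linear speed of vase_b below 0.03 m/s and contact force between the fingers and vase_b below 0.1 N))), for 0.2 s.
At the end, for the whole second after the job is handed in: Both vases stand in cells of the crate, foot within about 7 mm of the cell floor, inside the crate's outline, upright within 0.12 rad, at rest (under 0.03 m/s) and not touched by the fingers (z of vase_a_center in the frame of crate between 0.08 and 0.098 m and x of vase_a_center in the frame of crate between -0.075 and 0.075 m and y of vase_a_center in the frame of crate between -0.114 and 0.114 m and angle between each of vase_a_center, vase_b_center's own z axis and vertical below 0.12 rad and linear speed of each of vase_a, vase_b below 0.03 m/s and contact force between the fingers and vase_a below 0.1 N and z of vase_b_center in the frame of crate between 0.08 and 0.098 m and x of vase_b_center in the frame of crate between -0.075 and 0.075 m and y of vase_b_center in the frame of crate between -0.114 and 0.114 m and contact force between the fingers and vase_b below 0.1 N).
It fails at once if a vase is pressed against the crate or a flap with more than 40 N (contact force between any of vase_a, vase_b and crate above 40 N).
It fails at once if a vase is dropped or knocked over (moves faster than 0.8 m/s without being held) ((linear speed of vase_a above 0.8 m/s and contact force between the fingers and vase_a below 0.1 N) or (linear speed of vase_b above 0.8 m/s and contact force between the fingers and vase_b below 0.1 N)).
It fails at once if a bystander is moved by more than 30 mm (distance of any of flower_vase, tumbler, tub, carton from where it was at the start of the episode above 0.03 m).
It also fails if it takes over 72 s, if anything falls off the work surface, if the arm or the gripper's body presses on something with over 40 N, if the wrist force passes 120 N, or if a joint passes its speed limit or range.

## Robot

A 6-joint arm with a two-finger parallel gripper is mounted at the origin on the work surface. World frame = base frame: x ahead of the robot, y to its left, z up, the work surface at z = 0. Lengths are in m, angles in rad, forces in N, time in s.
With the tool pointing down it reaches from about 0.35 to 0.85 m from the base axis. Payload 8.1 kg.
Tool frame: the origin (TCP) lies on the centre line of the jaws, within the pads' length; the fingertips stand robot.tip_reach ahead of it and the grasp point (between the pads) lies 5 mm behind it (robot.tip_reach is the distance from the TCP to the fingertips, in m); z points along the fingers, y is the direction in which the jaws open and shut (so a half turn about z gives the same grasp; the last joint's range is limited). The gripper opens to 93 mm and grips with 3 to 60 N. Pads are 15 mm wide; open, the fingers measure 128 mm over their backs; the gripper's body (75 mm by 188 mm) begins 65 mm behind the grasp point.
Start: joints at [-1.328, 0.13, 1.488, -0, 1.523, -0.085], TCP at [0.193, -0.568, 0.199] pointing down, gripper open.
Joint ranges: [-2.96, 2.96], [-0.89, 2.26], [0.02, 2.5], [-1.34, 4.48], [0, 2.73], [-2.66, 2.66]. Speed limits (rad/s): [2.39, 2.39, 2.79, 3.14, 3.14, 3.14].

## Interface

Orientations are given as a rotation vector (axis times angle).
In Python, from plant import sensors, read_camera, robot gives the robot as it stands.
- The arm moves only by the tool play_rows, never from a script. Its argument "series" is a list that holds one entry, the list of rows, each a list of 5 numbers: the closure, from -1 (fully open) to 1 (shut), then the shift along the world's x, y, z in m, then the turn about the world's z in rad. A call has 1 to 8 rows; each row is the pose to reach, as a shift and turn from the pose commanded when the call began; what a row does not reach only later rows make up. A row lasts 1/10 s, in which the tool goes at most 50 mm and 8.59 degrees, less where a joint would pass 70% of its speed; a pose out of reach is approached as far as the arm can. A call with a gripper value outside its range is refused whole. The fingers move at their own pace and stop on an object; "force" is the grip in N (left out, the last holds). Time passes only in rows, so rows that repeat a pose let the fingers close. It gives the time, the measured TCP pose, the force and the opening at its end, in the units of the state.
- sensors.read_state(): the state, without advancing time (a new reading comes with each control period).
- read_camera(name): name is "scene" or "side" or "wrist"; returns a dict with "color" (420x560x3 uint8, red, green, blue), "range_z" (420x560 float32, m along the optical axis (not along the pixel's ray), 0 where there is no reading), "intrinsics" (3x3 intrinsics, pixels), "rvec" (rotation vector, rad) and "tvec" (3), from world to camera coordinates, as OpenCV has them. Camera axes: x right, y down, z forward; pixel columns grow to the right and rows downward; lengths in m; the calibration is good to about 2 mm. A picture is of the moment at which its call begins.
- robot.close_job(): hands the job in, once; it reports no verdict.
The state is a dict: "t": time; "q": joint angles; "dq": joint speeds; "joint_torque": joint torques, N m; "tool_pos": TCP position; "orientation": TCP orientation; "force": force on the tool from outside, world axes, zero at the start; "wrist_torque": the same for the moment, N m; "opening": finger opening in m.
Only numpy, scipy, OpenCV 4.12 (cv2) and the standard library are available. Lean on these libraries where they do the work, as an engineer would, in place of code of your own. Each camera call takes 0.05 s, during which the arm holds its last target.

## Working session

There is one attempt and no reset: what is moved stays moved. The work goes in short steps, Python scripts to look and compute and a tool call to move; the robot and the scene stay as the last step left them, time stands still between calls to the robot, and variables do not carry over. Pictures are saved under pics/ and viewed, and the job is handed in when it is done.

Besides the shell and the picture viewer there is one more tool, called after "Request:" in YAML: its name, and indented under it one key for each argument. play_rows: Moves the arm, as the interface text tells. Its arguments: {"type":"object","properties":{"series":{"type":"array","items":{"type":"array","items":{"type":"array","items":{"type":"number"}}}},"force":{"type":"number"}},"required":["series"]}

```bash
ls; mkdir -p pics; python3 - <<'E'
from plant import sensors, read_camera, robot
import cv2, pickle
s=sensors.read_state(); print(s, robot.tip_reach)
for n in ["scene","side","wrist"]:
    c=read_camera(n); pickle.dump(c,open(f"{n}0.pkl","wb")); cv2.imwrite(f"pics/{n}0.png",c["color"][:,:,::-1])
E
```

```text
pics
{'t': 0.0, 'q': array([-1.32839171e+00,  1.31136132e-01,  1.48927219e+00, -5.94752380e-06,
        1.52301573e+00, -8.54391675e-02]), 'dq': array([ 6.34587606e-04, -2.95254164e-04, -1.75633327e-04, -1.11532470e-03,
       -1.23083125e-03, -2.65284568e-05]), 'joint_torque': array([-2.37042230e-03, -5.59843147e+01, -4.91757631e+01,  7.67932297e-02,
        3.52644303e-02, -9.99337112e-05]), 'tool_pos': array([ 0.1930513 , -0.56745073,  0.19760634]), 'orientation': array([-3.09767827e+00, -5.12375226e-01,  2.34709734e-04]), 'force': array([-0.2232282 ,  0.89381102, -0.00876466]), 'wrist_torque': array([-0.05556349,  0.05011311, -0.09511442]), 'opening': 0.09313308591959533} 0.014
```

View pics/scene0.png

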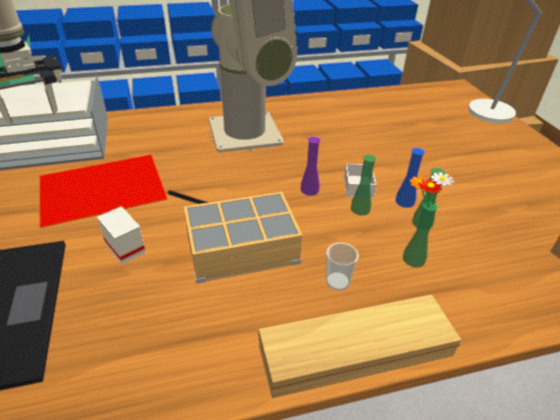

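View pics/side0.png

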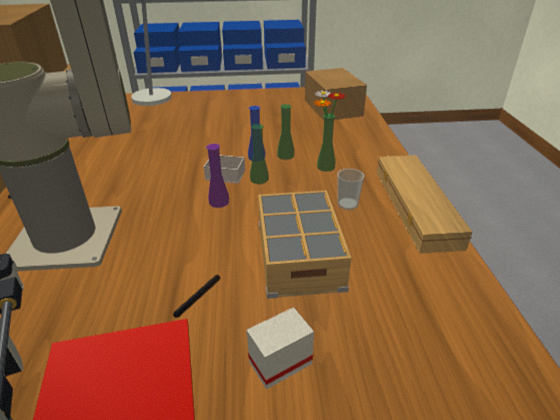

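View pics/wrist0.png

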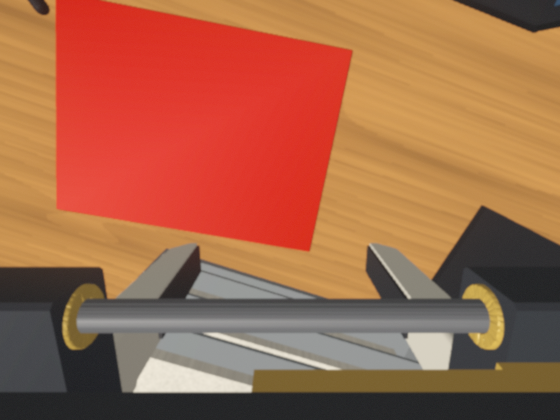

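Candidates for the empty green vases:
- Scene view: green (363,185); green behind the flowers (432,195); flower vase (418,240, not wanted); purple (311,168) and blue (411,178) look-alikes, not wanted.
- Side view: greens at (260,155) and (286,132).

I'll check the choice in a close crop and measure.

```bash
cat > h.py <<'E'
import numpy as np, cv2, pickle
def cloud(c):
    K=c["intrinsics"]; z=c["range_z"]; R=cv2.Rodrigues(np.array(c["rvec"],float))[0]
    v,u=np.mgrid[0:z.shape[0],0:z.shape[1]]
    P=np.stack([(u-K[0,2])/K[0,0]*z,(v-K[1,2])/K[1,1]*z,z],-1)
    W=(P-np.array(c["tvec"]).reshape(3))@R
    W[z<=0]=np.nan
    return W
def proj(c,X):
    return cv2.projectPoints(np.array(X,float).reshape(-1,3),np.array(c["rvec"],float),np.array(c["tvec"],float),c["intrinsics"],None)[0].reshape(-1,2)
E
python3 - <<'E'
from h import *
a=[]
for n,(x,y,w,h) in dict(scene=(290,120,180,160),side=(190,80,180,160)).items():
    c=pickle.load(open(n+"0.pkl","rb")); a.append(cv2.resize(c["color"][y:y+h,x:x+w,::-1],None,fx=2.2,fy=2.2,interpolation=cv2.INTER_CUBIC))
    W=cloud(c); 
    hsv=cv2.cvtColor(c["color"],cv2.COLOR_RGB2HSV)
    m=(hsv[...,0]>60)&(hsv[...,0]<95)&(hsv[...,1]>90)&np.isfinite(W[...,2])&(W[...,2]>0.01)&(W[...,0]>0.2)
    k,l,st,ce=cv2.connectedComponentsWithStats(m.astype(np.uint8))
    for i in range(1,k):
        if st[i,4]<40: continue
        p=W[l==i]; print(n,st[i],ce[i].round(),np.median(p,0).round(3),p.min(0).round(3),p.max(0).round(3))
        for z0 in (0.03,.06,.1,.12,.14):
            q=p[abs(p[:,2]-z0)<.01]; 
            if len(q)>3: print("   ",z0,np.median(q,0).round(4),len(q), np.ptp(q,axis=0).round(3))
cv2.imwrite("pics/crop0.png",np.hstack(a))
for n in("scene","side"):
    c=pickle.load(open(n+"0.pkl","rb")); W=cloud(c)
    R=cv2.Rodrigues(np.array(c["rvec"]))[0]; print(n,"cam at",(-R.T@np.array(c["tvec"]).reshape(3)).round(3))
    m=(abs(W[...,2]-.0905)<.004)&(W[...,0]>.3)&(W[...,0]<.8)
    k,l,st,ce=cv2.connectedComponentsWithStats(m.astype(np.uint8))
    for i in range(1,k):
        if st[i,4]>800:
            p=W[l==i][:,:2].astype(np.float32); print(n,st[i],cv2.minAreaRect(p),p.mean(0))
E
```

```text
scene [355 164  17  34 315] [365. 183.] [0.484 0.219 0.093] [0.471 0.205 0.051] [0.492 0.238 0.155]
    0.06 [0.4872 0.2165 0.0617] 72 [0.022 0.033 0.019]
    0.1 [0.4837 0.2199 0.0997] 45 [0.011 0.02  0.019]
    0.12 [0.483  0.2197 0.1201] 55 [0.013 0.019 0.019]
    0.14 [0.4827 0.2203 0.1394] 56 [0.012 0.019 0.019]
scene [418 193  18  37 398] [427. 213.] [0.683 0.27  0.15 ] [0.561 0.256 0.016] [0.691 0.372 0.212]
    0.1 [0.6773 0.2718 0.1065] 10 [0.125 0.084 0.018]
    0.12 [0.6848 0.2689 0.12  ] 89 [0.021 0.024 0.02 ]
    0.14 [0.6855 0.2696 0.1397] 93 [0.018 0.023 0.02 ]
scene cam at [ 1.301 -0.231  0.756]
scene [ 184  192  118   65 5067] ((0.5469905138015747, -0.11108647286891937), (0.16808250546455383, 0.24039115011692047), 1.305428385734558) [ 0.5539351  -0.11371994]
side cam at [ 0.451 -0.822  0.63 ]
side [ 258  191   94   76 5237] ((0.54789137840271, -0.11376796662807465), (0.1624695509672165, 0.24363166093826294), 1.378962516784668) [ 0.5480104  -0.12877308]
```

View pics/crop0.png

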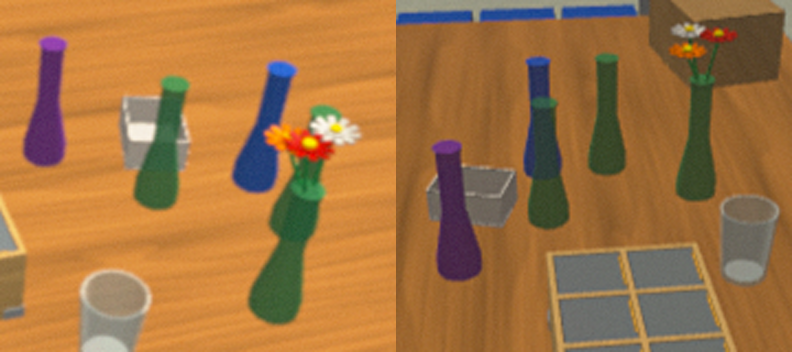

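```bash
python3 - <<'E'
from h import *
from scipy.optimize import least_squares
C={n:pickle.load(open(n+"0.pkl","rb")) for n in("scene","side")}
A=np.vstack([cloud(C[n]).reshape(-1,3) for n in C]); A=A[np.isfinite(A).all(1)]
cams=np.repeat([0,1],[0,0])
# blobs
m=(A[:,2]>.1)&(A[:,2]<.15)&(A[:,0]>.3)&(A[:,0]<.85)&(A[:,1]>-.05)&(A[:,1]<.6)
P=A[m]
H,xe,ye=np.histogram2d(P[:,0],P[:,1],bins=[np.arange(.3,.86,.01),np.arange(-.05,.61,.01)])
k,l,st,ce=cv2.connectedComponentsWithStats((H>3).astype(np.uint8))
for i in range(1,k):
    c0=np.array([.305+ce[i][1]*.01,-.045+ce[i][0]*.01])
    q=P[np.hypot(*(P[:,:2]-c0).T)<.03]
    f=lambda x:np.hypot(q[:,0]-x[0],q[:,1]-x[1])-.014
    r=least_squares(f,c0,loss="soft_l1",f_scale=.002)
    print(i,st[i],c0,len(q),r.x.round(4),"res",np.median(abs(f(r.x))).round(4))
    for n in C: 
        print("   ",n,proj(C[n],[*r.x,.125]).round())
        W=cloud(C[n]).reshape(-1,3); w=W[(abs(W[:,2]-.125)<.025)]; w=w[np.hypot(*(w[:,:2]-c0).T)<.03]
        if len(w)>10:
            g=lambda x:np.hypot(w[:,0]-x[0],w[:,1]-x[1])-.014
            print("      only",len(w),least_squares(g,r.x,loss="soft_l1",f_scale=.002).x.round(4))
# others
for nm,z0,z1,box in(("all",.03,.15,None),):
    m=(A[:,2]>z0)&(A[:,2]<z1)&(A[:,0]>.3)&(A[:,0]<.9)&(abs(A[:,1])<.6)
    P=A[m];H,_,_=np.histogram2d(P[:,0],P[:,1],bins=[np.arange(.3,.91,.01),np.arange(-.6,.61,.01)])
    k,l,st,ce=cv2.connectedComponentsWithStats((H>1).astype(np.uint8))
    for i in range(1,k):
        if st[i,4]>4: print("x",.3+st[i,1]*.01,"-",round(.3+(st[i,1]+st[i,3])*.01,2),"y",round(-.6+st[i,0]*.01,2),"-",round(-.6+(st[i,0]+st[i,2])*.01,2))
# crate overlay
im=[]
o=np.array([.5475,-.1125]);
for n in C:
  I=C[n]["color"][:,:,::-1].copy()
  y=.0235;R=np.array([[np.cos(y),-np.sin(y)],[np.sin(y),np.cos(y)]])
  for j,(cx,cy) in enumerate([(-39,-78),(-39,0),(-39,78),(39,-78),(39,0),(39,78)]):
    sq=[(*(o+R@(np.array([cx+a,cy+b])/1000)),.091) for a,b in((-36,-36),(36,-36),(36,36),(-36,36))]
    cv2.polylines(I,[(proj(C[n],sq)*8).astype(np.int32)],True,(0,0,255),1,cv2.LINE_AA,3)
    cv2.putText(I,str(j),tuple(proj(C[n],np.mean(sq,0)).astype(int)[0].tolist()),0,.3,(0,255,255),1)
  x0,y0=(175,180) if n=="scene" else (240,180)
  im.append(cv2.resize(I[y0:y0+115,x0:x0+135],None,fx=2.9,fy=2.9,interpolation=cv2.INTER_CUBIC))
cv2.imwrite("pics/crate0.png",np.hstack(im))
E
```

```text
1 [15  4  3  4  9] [0.36277778 0.11277778] 368 [0.3604 0.1166] res 0.0011
    scene [[312. 153.]]
      only 167 [0.3602 0.1178]
    side [[214. 160.]]
      only 201 [0.3607 0.1161]
2 [25 15  4  4  8] [0.47375 0.21625] 363 [0.4715 0.2241] res 0.0013
    scene [[366. 171.]]
      only 189 [0.4715 0.2255]
    side [[257. 139.]]
      only 174 [0.472  0.2231]
3 [39 15  3  4  9] [0.47277778 0.35277778] 296 [0.4688 0.3575] res 0.001
    scene [[413. 164.]]
      only 186 [0.4688 0.3585]
    side [[255. 119.]]
      only 110 [0.4694 0.3561]
4 [39 24  2  4  6] [0.56166667 0.35      ] 190 [0.5614 0.3594] res 0.0011
    scene [[432. 185.]]
      only 36 [0.5616 0.3616]
    side [[286. 118.]]
      only 154 [0.5616 0.359 ]
5 [30 36  4  3  7] [0.67642857 0.26928571] 398 [0.6742 0.2765] res 0.0011
    scene [[425. 220.]]
      only 238 [0.6742 0.2776]
    side [[328. 128.]]
      only 160 [0.6752 0.2749]
x 0.31 - 0.44 y 0.2 - 0.3
x 0.32999999999999996 - 0.39 y 0.08 - 0.14
x 0.43 - 0.54 y -0.44 - -0.33
x 0.44999999999999996 - 0.5 y 0.19 - 0.25
x 0.44 - 0.5 y 0.33 - 0.38
x 0.45999999999999996 - 0.64 y -0.24 - 0.02
x 0.53 - 0.59 y 0.33 - 0.38
x 0.65 - 0.71 y 0.24 - 0.3
x 0.6599999999999999 - 0.74 y 0.03 - 0.11
x 0.81 - 0.9 y -0.14 - 0.24
```

View pics/crate0.png

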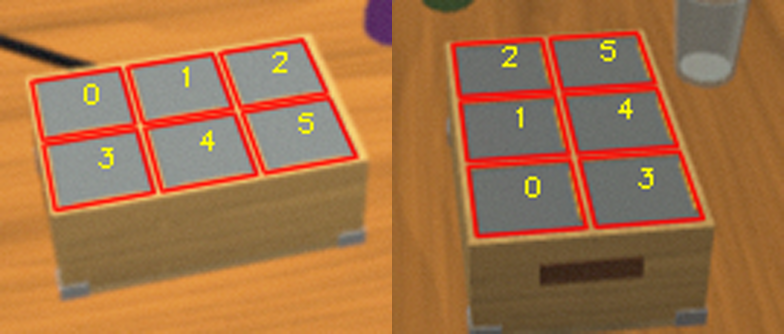

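```bash
cat >> h.py <<'E'
O=np.array([.5475,-.1125]);YC=.0235
def cell(j,dx=0,dy=0):
    c=np.array([(-.039,-.078),(-.039,0),(-.039,.078),(.039,-.078),(.039,0),(.039,.078)][j])+[dx,dy]
    R=np.array([[np.cos(YC),-np.sin(YC)],[np.sin(YC),np.cos(YC)]]); return O+R@c
def yaw(s):
    R=cv2.Rodrigues(np.array(s["orientation"]))[0]; return np.arctan2(R[1,1],R[0,1]) # jaw axis heading
E
python3 - <<'E'
from h import *
from plant import sensors
s=sensors.read_state(); print("jaw heading",yaw(s),s["tool_pos"])
for j in range(6): print(j,cell(j).round(4),(cell(j)-s["tool_pos"][:2]).round(4))
E
```

```text
jaw heading -1.2429569872991335 [ 0.19309286 -0.56757629  0.19782196]
0 [ 0.5103 -0.1914] [0.3173 0.3762]
1 [ 0.5085 -0.1134] [0.3154 0.4542]
2 [ 0.5067 -0.0354] [0.3136 0.5321]
3 [ 0.5883 -0.1896] [0.3952 0.378 ]
4 [ 0.5865 -0.1116] [0.3934 0.456 ]
5 [ 0.5847 -0.0336] [0.3916 0.534 ]
```

Request:
play_rows:
  series:
    - [[1, 0.317, 0.376, -0.04, -0.3], [1, 0.317, 0.376, -0.04, -0.3], [1, 0.317, 0.376, -0.04, -0.3], [1, 0.317, 0.376, -0.04, -0.3], [1, 0.317, 0.376, -0.04, -0.3], [1, 0.317, 0.376, -0.04, -0.3], [1, 0.317, 0.376, -0.04, -0.3], [1, 0.317, 0.376, -0.04, -0.3]]
  force: 10

```text
t: 0.95
tool_pos: [0.45, -0.2627, 0.1661]
orientation: [3.141, 0.043, 0.0]
force: [0.9, -0.7, 0.5]
opening: 0.0333
```

Request:
play_rows:
  series:
    - [[1, 0.05, 0.06, -0.03, 0], [1, 0.05, 0.06, -0.03, 0], [1, 0.05, 0.06, -0.03, 0], [1, 0.05, 0.06, -0.03, 0]]

```text
t: 1.35
tool_pos: [0.4988, -0.2039, 0.1358]
orientation: [-3.141, -0.047, 0.002]
force: [0.2, -0.7, 0.9]
opening: 0.0023
```

```bash
cat >> h.py <<'E'
def rem(j,dx=0,dy=0):
    from plant import sensors
    s=sensors.read_state(); print(s["t"],"jaw",yaw(s).round(3),s["tool_pos"].round(4),s["force"].round(2),s["opening"].round(4),s["q"].round(2)); print("to cell",j,(cell(j,dx,dy)-s["tool_pos"][:2]).round(4))
E
python3 -c "
from h import *
rem(0)"
```

```text
Traceback (most recent call last):
  File "h.py", line 19, in rem
    s=sensors.read_state(); print(s["t"],"jaw",yaw(s).round(3),s["tool_pos"].round(4),s["force"].round(2),s["opening"].round(4),s["q"].round(2)); print("to cell",j,(cell(j,dx,dy)-s["tool_pos"][:2]).round(4))
                                                                                                          ^^^^^^^^^^^^^^^^^^
AttributeError: 'float' object has no attribute 'round'
```

Request:
play_rows:
  series:
    - [[1, 0.012, 0.012, -0.028, 0], [1, 0.012, 0.012, -0.028, 0], [1, 0.012, 0.012, -0.028, 0], [1, 0.012, 0.012, -0.034, 0], [1, 0.012, 0.012, -0.036, 0], [1, 0.012, 0.012, -0.036, 0]]

```text
t: 1.95
tool_pos: [0.5109, -0.1931, 0.1006]
orientation: [3.141, 0.043, 0.0]
force: [0.4, 0.2, -0.0]
opening: 0.0003
```

```bash
sed -i 's/s\["opening"\].round(4)/round(s["opening"],4)/' h.py
python3 -c "
from h import *
rem(0)"
```

```text
1.95 jaw -1.544 [ 0.5109 -0.1931  0.1006] [ 0.43  0.22 -0.02] 0.0003 [-0.46  0.05  1.75 -0.    1.34  1.09]
to cell 0 [-0.0005  0.0017]
```

Request:
play_rows:
  series:
    - [[1, 0, 0.001, -0.002, 0], [1, 0, 0.001, -0.004, 0], [1, 0, 0.001, -0.004, 0], [1, 0, 0.001, -0.004, 0]]

```text
t: 2.35
tool_pos: [0.5111, -0.1914, 0.0963]
orientation: [-3.141, -0.044, 0.0]
force: [-0.7, 0.6, 0.2]
opening: 0.0003
```

Request:
play_rows:
  series:
    - [[1, 0, 0, -0.004, 0], [1, 0, 0, -0.008, 0], [1, 0, 0, -0.008, 0]]

```text
t: 2.65
tool_pos: [0.5105, -0.1912, 0.0873]
orientation: [-3.141, -0.044, 0.002]
force: [0.1, 0.9, -0.5]
opening: 0.0005
```

```bash
python3 -c "
from h import *
rem(1)
from plant import read_camera
c=read_camera('side');s=read_camera('scene')
cv2.imwrite('pics/p0.png',np.hstack([cv2.resize(c['color'][150:310,200:400,::-1],None,fx=2,fy=2),cv2.resize(s['color'][150:310,140:330,::-1],None,fx=2,fy=2)]))"
```

```text
2.65 jaw -1.543 [ 0.5105 -0.1912  0.0873] [ 0.06  0.85 -0.52] 0.0005 [-0.45  0.07  1.76 -0.    1.31  1.09]
to cell 1 [-0.002   0.0778]
```

View pics/p0.png

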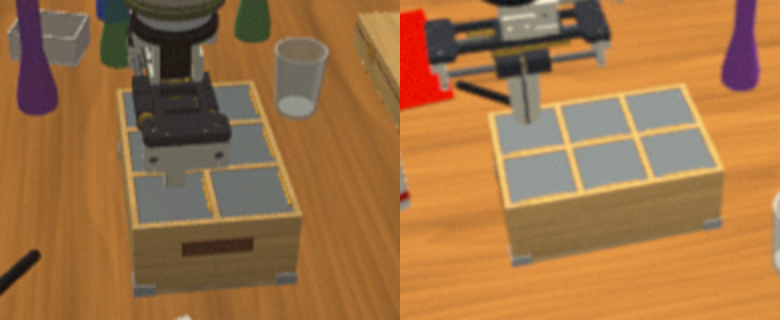

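Cell 0 is empty: the tip sank about 17 mm with no force, and both views show it inside the cell. Next is cell 1.

Request:
play_rows:
  series:
    - [[1, 0, 0, 0.028, 0], [1, -0.002, 0.03, 0.028, 0], [1, -0.002, 0.078, 0.028, 0], [1, -0.002, 0.078, 0.028, 0], [1, -0.002, 0.078, 0.02, 0], [1, -0.002, 0.078, 0.013, 0], [1, -0.002, 0.078, 0.011, 0], [1, -0.002, 0.078, 0.011, 0]]

```text
t: 3.55
tool_pos: [0.5084, -0.1143, 0.0983]
orientation: [-3.141, -0.041, 0.003]
force: [-0.1, -0.4, -0.7]
opening: 0.0004
```

Request:
play_rows:
  series:
    - [[1, 0, 0, -0.002, 0], [1, 0, 0, -0.004, 0], [1, 0, 0, -0.008, 0], [1, 0, 0, -0.008, 0]]

```text
t: 3.95
tool_pos: [0.5087, -0.1135, 0.0907]
orientation: [-3.141, -0.043, 0.001]
force: [0.1, -0.2, -0.0]
opening: 0.0005
```

Request:
play_rows:
  series:
    - [[1, 0, 0, 0.024, 0], [1, 0.03, 0.002, 0.024, 0], [1, 0.078, 0.002, 0.024, 0], [1, 0.078, 0.002, 0.024, 0], [1, 0.078, 0.002, 0.016, 0], [1, 0.078, 0.002, 0.01, 0], [1, 0.078, 0.002, 0.008, 0], [1, 0.078, 0.002, 0.008, 0]]

```text
t: 4.75
tool_pos: [0.5862, -0.1115, 0.0993]
orientation: [-3.141, -0.043, 0.0]
force: [-0.2, 0.4, -0.7]
opening: 0.0
```

Request:
play_rows:
  series:
    - [[1, 0, 0, -0.002, 0], [1, 0, 0, -0.003, 0], [1, 0, 0, -0.003, 0]]

```text
t: 5.05
tool_pos: [0.5871, -0.1116, 0.0966]
orientation: [3.141, 0.044, 0.001]
force: [-0.3, 0.4, 1.0]
opening: 0.0007
```

Request:
play_rows:
  series:
    - [[1, 0, 0, -0.002, 0], [1, 0, 0, -0.003, 0], [1, 0, 0, -0.003, 0]]

```text
t: 5.35
tool_pos: [0.587, -0.1114, 0.0931]
orientation: [-3.141, -0.044, 0.001]
force: [-0.2, -0.8, 0.0]
opening: 0.0005
```

Three cells giving way can't be right, since exactly two are empty. I'll check the real tip height with the cameras.

```bash
python3 -c "
from h import *
rem(4)
from plant import read_camera
c=read_camera('side');s=read_camera('scene')
pickle.dump((c,s),open('p4.pkl','wb'))
cv2.imwrite('pics/p4.png',np.hstack([cv2.resize(c['color'][170:270,250:360,::-1],None,fx=3.5,fy=3.5,interpolation=2),cv2.resize(s['color'][150:250,190:300,::-1],None,fx=3.5,fy=3.5,interpolation=2)]))
for n,k in(('side',c),('scene',s)):
  W=cloud(k); d=np.hypot(W[...,0]-.587,W[...,1]+.1115)<.022
  m=d&(W[...,2]>.06)&(W[...,2]<.16)
  v,u=np.nonzero(m); z=W[m][:,2]
  for r in np.unique(v): q=W[r][m[r]]; print(n,r,u[v==r].min(),u[v==r].max(),np.median(q,0).round(4))
"
```

```text
5.35 jaw -1.543 [ 0.587  -0.1114  0.0931] [-0.21 -0.83  0.04] 0.0005 [-0.27  0.2   1.61  0.    1.33  1.27]
to cell 4 [-0.0005 -0.0002]
side 204 317 325 [ 0.5874 -0.1303  0.1475]
side 205 315 325 [ 0.5859 -0.129   0.144 ]
side 206 314 325 [ 0.585  -0.1283  0.1412]
side 207 314 325 [ 0.5851 -0.1289  0.1393]
side 208 315 325 [ 0.5869 -0.1276  0.1357]
side 209 315 325 [ 0.586  -0.1286  0.1339]
side 210 315 325 [ 0.5864 -0.1278  0.1306]
side 211 315 325 [ 0.5867 -0.128   0.1282]
side 212 315 325 [ 0.5871 -0.1281  0.1258]
side 213 315 325 [ 0.5872 -0.1277  0.1231]
side 214 316 324 [ 0.5868 -0.1273  0.1201]
side 215 316 319 [ 0.5836 -0.1198  0.1125]
side 216 316 321 [ 0.5914 -0.0911  0.0888]
side 217 311 324 [ 0.5889 -0.0942  0.0887]
side 218 310 325 [ 0.5874 -0.098   0.088 ]
side 219 309 326 [ 0.5874 -0.1011  0.0881]
side 220 308 327 [ 0.5871 -0.1056  0.0885]
side 221 308 328 [ 0.588  -0.1087  0.0882]
side 222 308 328 [ 0.5868 -0.1123  0.0885]
side 223 309 328 [ 0.5873 -0.1161  0.0884]
side 224 309 327 [ 0.585  -0.1194  0.0888]
side 225 309 327 [ 0.5852 -0.1226  0.0883]
side 226 311 327 [ 
[... 729 characters left out ...]
ne 224 238 249 [ 0.596  -0.1123  0.1223]
scene 225 238 248 [ 0.5969 -0.1138  0.1207]
scene 226 239 248 [ 0.5951 -0.1124  0.1154]
scene 227 238 251 [ 0.5724 -0.1072  0.0906]
scene 228 237 251 [ 0.5728 -0.1077  0.09  ]
scene 229 235 252 [ 0.5768 -0.1095  0.0902]
scene 230 234 252 [ 0.5799 -0.1111  0.0906]
scene 231 235 253 [ 0.5848 -0.1099  0.0907]
scene 232 234 253 [ 0.5874 -0.1118  0.0905]
scene 233 234 253 [ 0.5913 -0.1123  0.091 ]
scene 234 234 253 [ 0.5938 -0.113   0.0906]
scene 235 235 252 [ 0.597  -0.1135  0.0907]
scene 236 236 251 [ 0.5991 -0.1137  0.0903]
scene 237 237 250 [ 0.6028 -0.1144  0.09  ]
scene 238 238 248 [ 0.605  -0.1151  0.0897]
scene 239 243 244 [ 0.6074 -0.1155  0.0889]
```

View pics/p4.png

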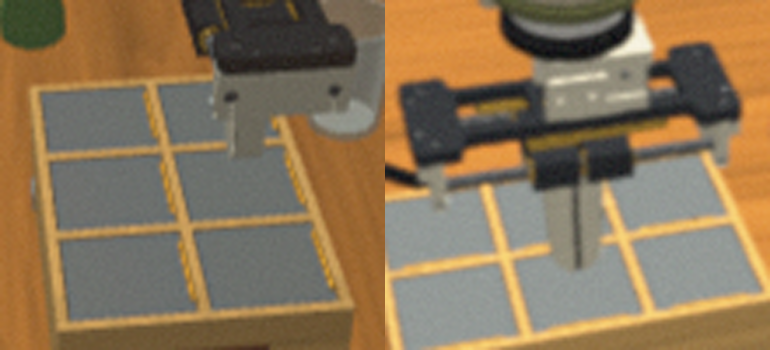

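The tips are really at about z 0.114 with TCP z at 0.093, so no flap has been touched and my "cell 0/1 empty" finding is void. I'll check against the start picture with the fingers open.

```bash
python3 -c "
from h import *
c=pickle.load(open('scene0.pkl','rb')); W=cloud(c)
m=(np.hypot(W[...,0]-.193,W[...,1]+.568)<.1)&(W[...,2]>.12)
v,u=np.nonzero(m)
for r in np.unique(v)[::3]: print(r,u[v==r].min(),u[v==r].max(),np.median(W[r][m[r]],0).round(3),W[r][m[r]][:,2].min().round(3))
cv2.imwrite('pics/s0.png',cv2.resize(c['color'][40:170,0:120,::-1],None,fx=4,fy=4,interpolation=2))
from plant import robot; print([a for a in dir(robot) if a[0]!='_'])
print(proj(c,[[.193,-.568,.198],[.193,-.568,.184]]))
c,s=pickle.load(open('p4.pkl','rb'));print(proj(c,[.587,-.1114,.079]),proj(s,[.587,-.1114,.079]))
"
```

```text
0 0 11 [ 0.212 -0.531  0.495] 0.489
3 0 12 [ 0.212 -0.532  0.489] 0.483
6 0 13 [ 0.215 -0.532  0.484] 0.477
9 0 14 [ 0.217 -0.533  0.478] 0.471
12 0 15 [ 0.218 -0.533  0.473] 0.464
15 0 16 [ 0.218 -0.534  0.466] 0.458
18 0 17 [ 0.22  -0.536  0.461] 0.453
21 0 18 [ 0.221 -0.536  0.455] 0.446
24 0 20 [ 0.219 -0.536  0.449] 0.439
27 0 21 [ 0.221 -0.537  0.443] 0.435
30 0 22 [ 0.223 -0.537  0.437] 0.426
33 0 23 [ 0.223 -0.538  0.431] 0.42
36 0 20 [ 0.227 -0.542  0.426] 0.418
39 0 21 [ 0.228 -0.543  0.42 ] 0.402
42 0 24 [ 0.216 -0.545  0.41 ] 0.392
45 0 26 [ 0.215 -0.545  0.403] 0.392
48 0 28 [ 0.223 -0.544  0.399] 0.392
51 0 29 [ 0.225 -0.544  0.393] 0.386
54 0 30 [ 0.223 -0.546  0.386] 0.375
57 2 54 [ 0.204 -0.539  0.372] 0.344
60 3 56 [ 0.202 -0.53   0.364] 0.345
63 4 58 [ 0.2   -0.527  0.356] 0.339
66 3 59 [ 0.203 -0.528  0.349] 0.342
69 0 60 [ 0.203 -0.531  0.343] 0.335
72 3 61 [ 0.205 -0.534  0.336] 0.316
75 0 59 [ 0.205 -0.554  0.327] 0.313
78 0 60 [ 0.213 -0.513  0.323] 0.315
81 0 61 [ 0.209 -0.513  0.315] 0.306
84 9 51 [ 0.22  -0.553  0.316] 0.294
87 0 51 [ 0.23  -0.577  0.315] 0.285
90 45 52 [ 0.183 -0.512  0.28 ] 0.279
93 46 53 [ 0.184 -0.512  0.273] 0.27
96 0 54 [ 0.185 -0.512  0.266] 0.264
99 0 54 [ 0.185 -0.516  0.258] 0.256
102 0 55 [ 0.186 -0.517  0.25 ] 0.246
105 0 56 [ 0.187 -0.52   0.242] 0.236
108 0 57 [ 0.187 -0.522  0.235] 0.228
111 0 56 [ 0.216 -0.609  0.251] 0.22
114 1 8 [ 0.217 -0.616  0.244] 0.243
117 2 9 [ 0.219 -0.616  0.237] 0.236
120 4 10 [ 0.22  -0.614  0.23 ] 0.227
123 8 11 [ 0.217 -0.613  0.22 ] 0.218
['IKError', 'close_job', 'tip_reach']
[[ 34.07577406 124.42561741]
 [ 35.8667514  129.34095017]]
[[317.74381746 225.27735011]] [[243.67825078 235.7784772 ]]
```

View pics/s0.png

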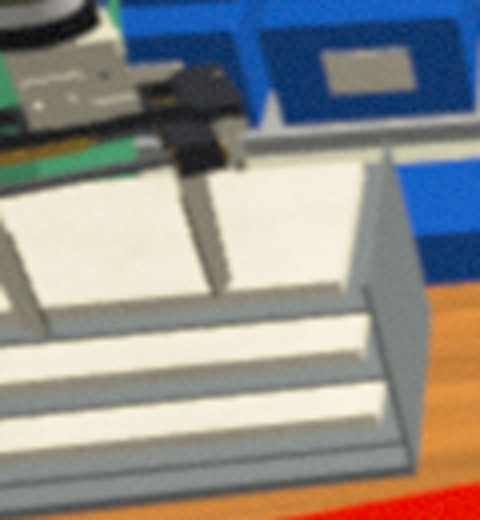

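The camera puts the tips about 20.5 mm above the reported TCP z in both pictures; x and y agree. By the spec they should be 14 mm below it, so I'll work with tip z = reported z + 0.0205. The flaps then touch at a reading of about 0.0695. Re-probing cell 4 with that.

Request:
play_rows:
  series:
    - [[1, 0, 0, -0.012, 0], [1, 0, 0, -0.02, 0], [1, 0, 0, -0.023, 0], [1, 0, 0, -0.024, 0], [1, 0, 0, -0.025, 0], [1, 0, 0, -0.026, 0], [1, 0, 0, -0.026, 0]]

```text
t: 6.15
tool_pos: [0.5872, -0.1115, 0.0681]
orientation: [3.141, 0.044, 0.0]
force: [-2.8, 0.6, 3.7]
opening: 0.0007
```

Request:
play_rows:
  series:
    - [[1, 0, 0, -0.001, 0], [1, 0, 0, -0.002, 0], [1, 0, 0, -0.002, 0]]

```text
t: 6.45
tool_pos: [0.5873, -0.1116, 0.0678]
orientation: [3.141, 0.044, 0.001]
force: [-10.4, 2.0, 17.2]
opening: 0.0003
```

Cell 4 stops dead at 17 N, so it holds a jar and the height correction is confirmed. Next is cell 1.

Request:
play_rows:
  series:
    - [[1, 0, 0, 0.018, 0], [1, -0.04, -0.002, 0.018, 0], [1, -0.079, -0.002, 0.018, 0], [1, -0.079, -0.002, 0.018, 0], [1, -0.079, -0.002, 0.008, 0], [1, -0.079, -0.002, 0.003, 0], [1, -0.079, -0.002, 0.002, 0], [1, -0.079, -0.002, 0.002, 0]]

```text
t: 7.25
tool_pos: [0.5093, -0.1138, 0.068]
orientation: [3.141, 0.044, 0.001]
force: [-4.4, 0.5, 6.7]
opening: 0.0006
```

Cell 1 is stopped too (6.7 N). Next is cell 0.

Request:
play_rows:
  series:
    - [[1, 0, 0, 0.018, 0], [1, 0.001, -0.04, 0.018, 0], [1, 0.002, -0.078, 0.018, 0], [1, 0.002, -0.078, 0.018, 0], [1, 0.002, -0.078, 0.008, 0], [1, 0.002, -0.078, 0.002, 0], [1, 0.002, -0.078, 0.0, 0], [1, 0.002, -0.078, 0.0, 0]]

```text
t: 8.05
tool_pos: [0.5097, -0.1903, 0.0663]
orientation: [-3.14, -0.046, 0.002]
force: [0.4, -0.1, 1.3]
opening: 0.0005
```

Little force at a deeper reading, so I'll go further.

Request:
play_rows:
  series:
    - [[1, 0, 0, -0.002, 0], [1, 0, 0, -0.004, 0], [1, 0, 0, -0.008, 0], [1, 0, 0, -0.008, 0]]

```text
t: 8.45
tool_pos: [0.5098, -0.1913, 0.0588]
orientation: [-3.141, -0.044, 0.001]
force: [-0.6, -0.7, 0.5]
opening: 0.0004
```

Cell 0 really is empty (z 0.0588, 9 mm past the stop level). I'll look at the flap's hinge side here before moving on.

```bash
python3 -c "
from h import *
rem(3)
from plant import read_camera
c=read_camera('side');s=read_camera('scene')
cv2.imwrite('pics/p0b.png',np.hstack([cv2.resize(c['color'][180:290,240:360,::-1],None,fx=3.3,fy=3.3,interpolation=2),cv2.resize(s['color'][180:290,170:290,::-1],None,fx=3.3,fy=3.3,interpolation=2)]))
W=cloud(c)
for dx in(-.03,-.022,.02,.028): 
  p=np.r_[cell(0,dx,-.02),.09]; u,v=proj(c,p)[0].round().astype(int); print(dx,W[v,u].round(4))
"
```

```text
8.45 jaw -1.543 [ 0.5098 -0.1913  0.0588] [-0.57 -0.65  0.51] 0.0004 [-0.45  0.09  1.79 -0.    1.26  1.09]
to cell 3 [0.0785 0.0018]
-0.03 [ 0.4819 -0.1787  0.0593]
-0.022 [ 0.4899 -0.1812  0.0635]
0.02 [ 0.5318 -0.2023  0.0814]
0.028 [ 0.5393 -0.2045  0.0853]
```

View pics/p0b.png

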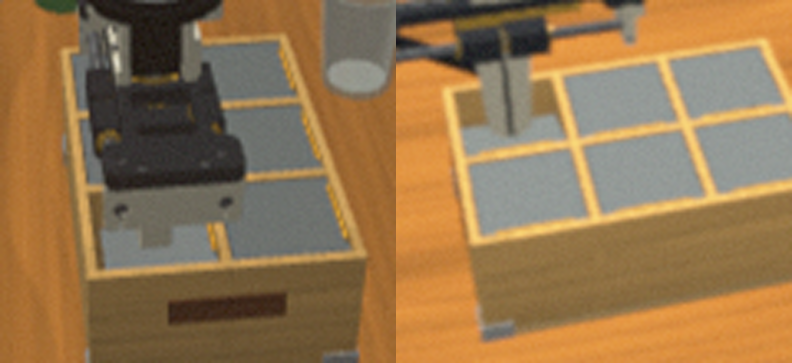

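Request:
play_rows:
  series:
    - [[1, 0, 0, 0.026, 0], [1, 0.04, 0.002, 0.026, 0], [1, 0.078, 0.002, 0.026, 0], [1, 0.078, 0.002, 0.026, 0], [1, 0.078, 0.002, 0.016, 0], [1, 0.078, 0.002, 0.01, 0], [1, 0.078, 0.002, 0.009, 0], [1, 0.078, 0.002, 0.008, 0]]

```text
t: 9.35
tool_pos: [0.5871, -0.1895, 0.0678]
orientation: [-3.141, -0.043, 0.0]
force: [-4.5, 3.0, 10.8]
opening: 0.0007
```

The picture shows cell 0's flap open with its hinge on the +x side. Cell 3 holds a jar (10.8 N). Next is cell 5.

Request:
play_rows:
  series:
    - [[1, 0, 0, 0.019, 0], [1, -0.002, 0.04, 0.019, 0], [1, -0.003, 0.085, 0.019, 0], [1, -0.003, 0.13, 0.019, 0], [1, -0.003, 0.156, 0.019, 0], [1, -0.003, 0.156, 0.019, 0], [1, -0.003, 0.156, 0.008, 0], [1, -0.003, 0.156, 0.003, 0]]

```text
t: 10.15
tool_pos: [0.584, -0.0345, 0.0688]
orientation: [3.141, 0.042, -0.002]
force: [0.2, 0.3, 0.6]
opening: 0.0005
```

Request:
play_rows:
  series:
    - [[1, 0, 0, -0.001, 0], [1, 0, 0, -0.002, 0], [1, 0, 0, -0.002, 0]]

```text
t: 10.45
tool_pos: [0.585, -0.0343, 0.0681]
orientation: [3.141, 0.042, -0.0]
force: [-0.2, -0.6, 0.5]
opening: 0.0004
```

Request:
play_rows:
  series:
    - [[1, 0, 0, -0.002, 0], [1, 0, 0, -0.003, 0], [1, 0, 0, -0.003, 0], [1, 0, 0, -0.003, 0]]

```text
t: 10.85
tool_pos: [0.5852, -0.0335, 0.0654]
orientation: [-3.141, -0.044, -0.0]
force: [-0.0, -0.3, -0.2]
opening: 0.0004
```

Request:
play_rows:
  series:
    - [[1, 0, 0, -0.003, 0], [1, 0, 0, -0.008, 0], [1, 0, 0, -0.008, 0]]

```text
t: 11.15
tool_pos: [0.5844, -0.0334, 0.0562]
orientation: [-3.141, -0.044, 0.002]
force: [-0.7, -0.2, 0.1]
opening: 0.0008
```

Cells 0 and 5 are empty; 1, 3 and 4 hold jars, so 2 must too. Now to a point above vase A at (0.4717, 0.2243).

Request:
play_rows:
  series:
    - [[-1, 0, 0, 0.05, 0], [-1, 0, 0, 0.1, 0], [-1, -0.02, 0.045, 0.12, 0], [-1, -0.04, 0.09, 0.12, 0], [-1, -0.06, 0.135, 0.12, 0], [-1, -0.08, 0.18, 0.12, 0], [-1, -0.1, 0.225, 0.12, 0], [-1, -0.112, 0.258, 0.12, 0]]
  force: 10

```text
t: 11.95
tool_pos: [0.4713, 0.2269, 0.1773]
orientation: [-3.141, -0.046, 0.0]
force: [-0.3, -0.5, -0.9]
opening: 0.0597
```

Request:
play_rows:
  series:
    - [[-1, 0, 0, 0, 0], [-1, 0, 0, 0, 0]]

```text
t: 12.15
tool_pos: [0.4728, 0.2249, 0.1772]
orientation: [3.141, 0.047, -0.0]
force: [0.6, -0.1, -0.5]
opening: 0.0758
```

```bash
python3 -c "
from h import *
rem(0)
from plant import read_camera,sensors
s=sensors.read_state(); print('to A',np.array([.4717,.2243])-s['tool_pos'][:2],'to B',np.array([.5615,.3597])-s['tool_pos'][:2])
c=pickle.load(open('scene0.pkl','rb'));W=np.vstack([cloud(c).reshape(-1,3),cloud(pickle.load(open('side0.pkl','rb'))).reshape(-1,3)])
q=W[(W[:,2]>.185)&(W[:,2]<.25)&(np.hypot(W[:,0]-.675,W[:,1]-.277)<.08)]; print(len(q),np.percentile(q,[1,99],axis=0).round(3))
for n in('side','scene','wrist'):
  cv2.imwrite('pics/a_%s.png'%n,read_camera(n)['color'][:,:,::-1])
a=cv2.imread('pics/a_side.png')[60:230,170:370];b=cv2.imread('pics/a_scene.png')[70:240,280:480]
cv2.imwrite('pics/a.png',np.hstack([cv2.resize(a,None,fx=2,fy=2),cv2.resize(b,None,fx=2,fy=2)]))
"
```

```text
12.15 jaw -1.541 [0.4728 0.2249 0.1772] [ 0.56 -0.14 -0.5 ] 0.0758 [ 0.35 -0.07  1.73 -0.    1.48  1.89]
to cell 0 [ 0.0376 -0.4163]
to A [-0.00108962 -0.00063398] to B [0.08871038 0.13476602]
812 [[0.629 0.232 0.187]
 [0.707 0.319 0.234]]
```

View pics/a.png

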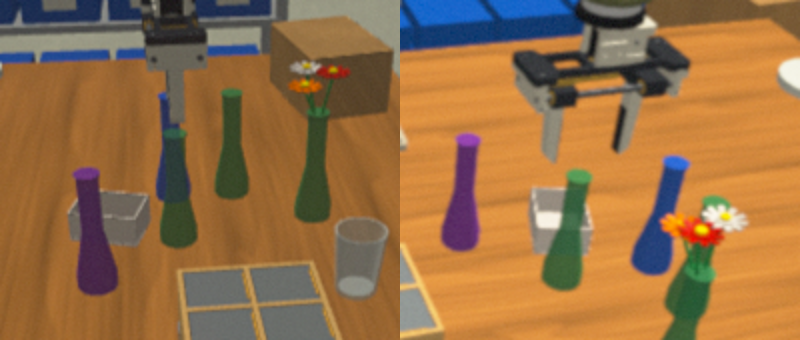

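View pics/a_wrist.png

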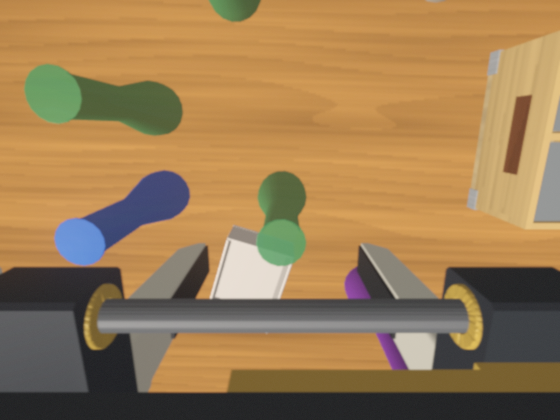

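Centred over the vase neck in all views: wrist (281,240), between the fingers. Descending 85 mm and gripping.

Request:
play_rows:
  series:
    - [[-1, -0.001, -0.001, -0.02, 0], [-1, -0.001, -0.001, -0.045, 0], [-1, -0.001, -0.001, -0.07, 0], [-1, -0.001, -0.001, -0.085, 0], [-1, -0.001, -0.001, -0.085, 0], [-1, -0.001, -0.001, -0.085, 0]]
  force: 18

```text
t: 12.9
tool_pos: [0.4726, 0.223, 0.0929]
orientation: [3.141, 0.042, 0.0]
force: [-0.0, 0.3, -1.0]
opening: 0.0925
```

Request:
play_rows:
  series:
    - [[1, 0, 0, 0, 0], [1, 0, 0, 0, 0], [1, 0, 0, 0, 0], [1, 0, 0, 0, 0], [1, 0, 0, 0, 0], [1, 0, 0, 0, 0], [1, 0, 0, 0, 0], [1, 0, 0, 0, 0]]
  force: 18

```text
t: 13.7
tool_pos: [0.4721, 0.2235, 0.0923]
orientation: [3.141, 0.044, -0.0]
force: [0.8, 0.5, -0.0]
opening: 0.0337
```

```bash
python3 -c "
from h import *
rem(0)
from plant import read_camera,sensors
a=read_camera('side')['color'][60:230,170:370,::-1];b=read_camera('scene')['color'][70:240,280:480,::-1]
cv2.imwrite('pics/g.png',np.hstack([cv2.resize(a,None,fx=2,fy=2),cv2.resize(b,None,fx=2,fy=2)]))
"
```

```text
13.7 jaw -1.543 [0.4721 0.2235 0.0923] [ 0.82  0.54 -0.01] 0.0337 [ 0.34 -0.    1.82  0.    1.32  1.89]
to cell 0 [ 0.0383 -0.4149]
```

View pics/g.png

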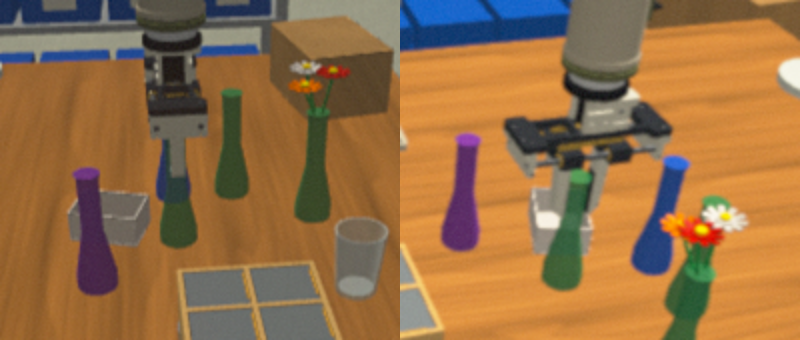

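Request:
play_rows:
  series:
    - [[1, 0, 0, 0, 0], [1, 0, 0, 0, 0], [1, 0, 0, 0, 0]]

```text
t: 14.1
tool_pos: [0.4721, 0.2235, 0.0923]
orientation: [-3.141, -0.044, 0.0]
force: [0.9, -0.3, 0.1]
opening: 0.0308
```

Request:
play_rows:
  series:
    - [[1, 0, 0, 0, 0], [1, 0, 0, 0, 0], [1, 0, 0, 0, 0]]

```text
t: 14.4
tool_pos: [0.4721, 0.2235, 0.0923]
orientation: [-3.141, -0.044, 0.0]
force: [0.3, 0.4, -0.3]
opening: 0.031
```

```bash
python3 -c "
from h import *
rem(0)
from plant import read_camera,sensors
c=read_camera('side');s=read_camera('scene'); pickle.dump((c,s),open('g.pkl','wb'))
a=c['color'][110:200,210:320,::-1];b=s['color'][120:210,320:430,::-1]
cv2.imwrite('pics/g2.png',np.hstack([cv2.resize(a,None,fx=3.6,fy=3.6),cv2.resize(b,None,fx=3.6,fy=3.6)]))
W=cloud(s)
for v in range(155,215,3):
  m=np.hypot(W[v,:,0]-.472,W[v,:,1]-.2235)<.06; m[:350]=0;m[385:]=0
  u=np.nonzero(m)[0]; print(v,[(int(k),*W[v,k].round(3).tolist()) for k in u[::4]])
"
```

```text
14.4 jaw -1.543 [0.4721 0.2235 0.0923] [ 0.29  0.41 -0.26] 0.031 [ 0.34 -0.    1.82  0.    1.32  1.89]
to cell 0 [ 0.0382 -0.4149]
155 [(356, 0.471, 0.19, 0.177), (360, 0.511, 0.18, 0.204), (364, 0.508, 0.192, 0.2), (368, 0.464, 0.226, 0.168), (374, 0.468, 0.24, 0.169), (378, 0.483, 0.243, 0.178), (382, 0.481, 0.255, 0.175)]
158 [(356, 0.47, 0.192, 0.168), (360, 0.483, 0.196, 0.176), (364, 0.483, 0.206, 0.174), (368, 0.473, 0.223, 0.165), (372, 0.476, 0.232, 0.166), (376, 0.482, 0.239, 0.169), (380, 0.48, 0.251, 0.166)]
161 [(355, 0.466, 0.192, 0.157), (359, 0.481, 0.195, 0.166), (363, 0.483, 0.205, 0.166), (367, 0.483, 0.216, 0.164), (371, 0.488, 0.224, 0.166), (375, 0.48, 0.239, 0.159), (379, 0.485, 0.247, 0.161)]
164 [(355, 0.469, 0.192, 0.15), (359, 0.485, 0.195, 0.16), (363, 0.482, 0.207, 0.156), (367, 0.485, 0.216, 0.157), (371, 0.486, 0.226, 0.156), (375, 0.479, 0.241, 0.149), (379, 0.485, 0.249, 0.152)]
167 [(355, 0.474, 0.191, 0.144), (359, 0.486, 0.195, 0.152), (363, 0.475, 0.212, 0.142), (367, 0.484, 0.218, 0.147), (371, 0.484, 0.229, 0.146), (376, 0.48, 0.245, 0.141)]
170
[... 1780 characters left out ...]
53, 0.267, 0.0), (376, 0.456, 0.28, 0.0)]
206 [(350, 0.465, 0.199, 0.011), (354, 0.485, 0.201, 0.027), (359, 0.491, 0.212, 0.029), (363, 0.495, 0.221, 0.032), (367, 0.493, 0.234, 0.028), (371, 0.464, 0.262, -0.001), (375, 0.468, 0.272, 0.001)]
209 [(350, 0.466, 0.2, 0.001), (354, 0.484, 0.202, 0.016), (358, 0.494, 0.209, 0.022), (362, 0.497, 0.219, 0.023), (366, 0.499, 0.229, 0.023), (370, 0.48, 0.251, 0.004), (374, 0.479, 0.264, 0.001), (378, 0.48, 0.276, -0.001)]
212 [(350, 0.474, 0.197, -0.002), (354, 0.484, 0.204, 0.005), (358, 0.494, 0.21, 0.012), (362, 0.498, 0.219, 0.014), (366, 0.495, 0.233, 0.009), (370, 0.487, 0.249, -0.001), (374, 0.488, 0.261, -0.003), (378, 0.498, 0.266, 0.005)]
```

View pics/g2.png

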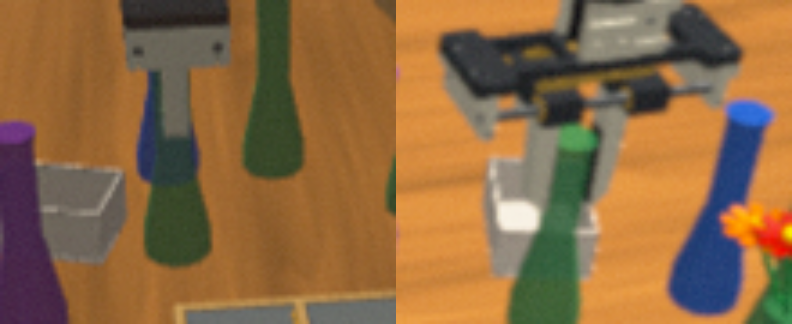

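Request:
play_rows:
  series:
    - [[1, 0, 0, 0.005, 0], [1, 0, 0, 0.015, 0], [1, 0, 0, 0.03, 0], [1, 0, 0, 0.03, 0], [1, 0, 0, 0.03, 0]]

```text
t: 15.0
tool_pos: [0.4729, 0.2238, 0.1235]
orientation: [-3.141, -0.044, -0.003]
force: [-0.5, -0.7, -2.3]
opening: 0.0308
```

```bash
python3 -c "
from h import *
rem(0)
from plant import read_camera,sensors
c=read_camera('side');s=read_camera('scene')
a=c['color'][110:200,210:320,::-1];b=s['color'][110:220,320:430,::-1]
cv2.imwrite('pics/g3.png',np.hstack([cv2.resize(a,(396,396)),cv2.resize(b,(396,396))]))
"
```

```text
15.0 jaw -1.543 [0.4729 0.2238 0.1235] [-0.47 -0.65 -2.33] 0.0308 [ 0.34 -0.03  1.79 -0.    1.38  1.89]
to cell 0 [ 0.0374 -0.4151]
```

View pics/g3.png

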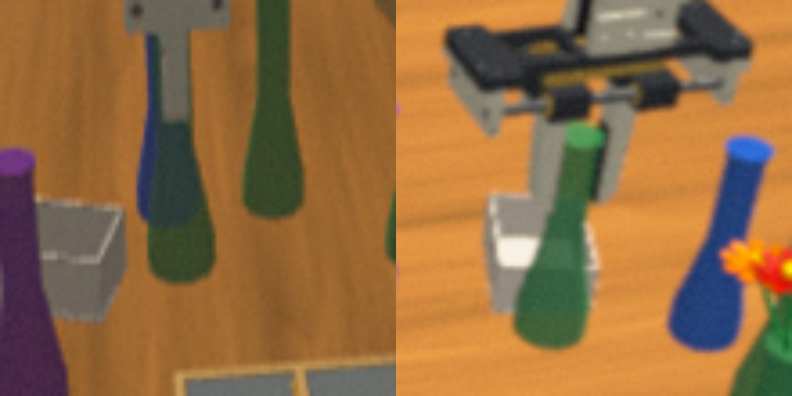

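Held: −2.3 N, which fits the vase's weight, and it hangs upright. Carrying it to cell 0.

Request:
play_rows:
  series:
    - [[1, 0, 0, 0.03, 0], [1, 0, 0, 0.065, 0], [1, 0, -0.01, 0.087, 0], [1, 0.003, -0.035, 0.09, 0], [1, 0.006, -0.07, 0.09, 0], [1, 0.009, -0.11, 0.09, 0], [1, 0.012, -0.15, 0.09, 0], [1, 0.015, -0.19, 0.09, 0]]

```text
t: 15.9
tool_pos: [0.4866, 0.0321, 0.2117]
orientation: [-3.141, -0.044, 0.001]
force: [1.5, -0.2, -1.7]
opening: 0.0309
```

Request:
play_rows:
  series:
    - [[1, 0.004, -0.04, 0, 0], [1, 0.008, -0.08, 0, 0], [1, 0.012, -0.12, 0, 0], [1, 0.015, -0.16, 0, 0], [1, 0.017, -0.19, 0, 0], [1, 0.019, -0.213, 0, 0], [1, 0.019, -0.222, 0, 0], [1, 0.019, -0.224, 0, 0]]

```text
t: 16.7
tool_pos: [0.5057, -0.191, 0.2116]
orientation: [-3.141, -0.041, 0.002]
force: [-0.3, 0.7, -2.2]
opening: 0.0309
```

```bash
cat >> h.py <<'E'
def axis(c,x,y,z0,z1,r=.014):
    from scipy.optimize import least_squares
    W=cloud(c).reshape(-1,3); w=W[(W[:,2]>z0)&(W[:,2]<z1)]; w=w[np.hypot(w[:,0]-x,w[:,1]-y)<.035]
    if len(w)<10: return None
    return least_squares(lambda p:np.hypot(w[:,0]-p[0],w[:,1]-p[1])-r,[x,y],loss="soft_l1",f_scale=.002).x.round(4),len(w)
E
python3 -c "
from h import *
rem(0,-.003)
from plant import read_camera,sensors
c=read_camera('side');s=read_camera('scene'); pickle.dump((c,s),open('c0.pkl','wb'))
for k in(c,s): print(axis(k,.507,-.1915,.12,.14,.027))
a=c['color'][100:300,230:430,::-1];b=s['color'][80:280,140:340,::-1]
cv2.imwrite('pics/c0.png',np.hstack([cv2.resize(a,(396,396)),cv2.resize(b,(396,396))]))
"
```

```text
16.7 jaw -1.544 [ 0.5057 -0.191   0.2116] [-0.26  0.74 -2.23] 0.0309 [-0.46 -0.03  1.63  0.    1.54  1.09]
to cell 0 [ 0.0017 -0.0005]
(array([ 0.5055, -0.1913]), 234)
(array([ 0.5039, -0.1888]), 151)
```

View pics/c0.png

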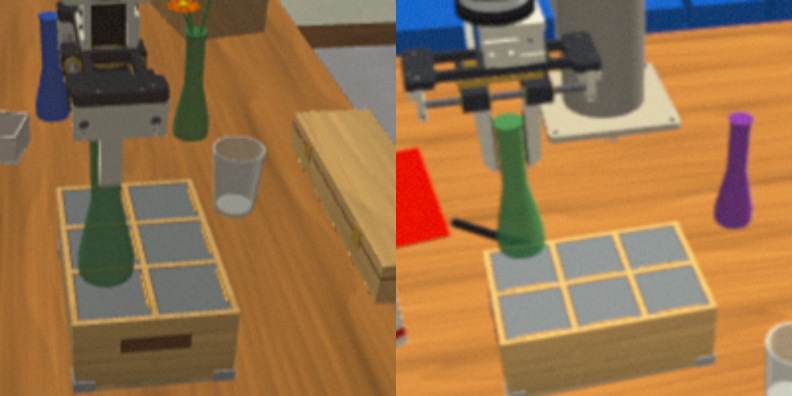

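Request:
play_rows:
  series:
    - [[1, 0.002, -0.001, -0.012, 0], [1, 0.002, -0.001, -0.024, 0], [1, 0.002, -0.001, -0.03, 0], [1, 0.002, -0.001, -0.035, 0], [1, 0.002, -0.001, -0.04, 0], [1, 0.002, -0.001, -0.044, 0], [1, 0.002, -0.001, -0.044, 0]]

```text
t: 17.5
tool_pos: [0.5078, -0.1914, 0.1677]
orientation: [-3.141, -0.044, 0.001]
force: [-0.6, 0.2, -1.9]
opening: 0.0309
```

Free entry. Continuing down in stages: the floor is at a reading of about 0.1003.

Request:
play_rows:
  series:
    - [[1, 0, 0, -0.008, 0], [1, 0, 0, -0.016, 0], [1, 0, 0, -0.024, 0], [1, 0, 0, -0.032, 0], [1, 0, 0, -0.038, 0], [1, 0, 0, -0.038, 0]]

```text
t: 18.1
tool_pos: [0.5073, -0.1911, 0.1288]
orientation: [-3.14, -0.044, 0.003]
force: [0.5, 0.2, -2.2]
opening: 0.0307
```

Request:
play_rows:
  series:
    - [[1, 0, 0, -0.007, 0], [1, 0, 0, -0.014, 0], [1, 0, 0, -0.019, 0], [1, 0, 0, -0.023, 0], [1, 0, 0, -0.025, 0], [1, 0, 0, -0.025, 0]]

```text
t: 18.7
tool_pos: [0.5079, -0.1914, 0.105]
orientation: [-3.141, -0.044, 0.001]
force: [0.2, -0.4, -2.6]
opening: 0.0312
```

Request:
play_rows:
  series:
    - [[1, 0, 0, -0.001, 0], [1, 0, 0, -0.002, 0], [1, 0, 0, -0.003, 0], [1, 0, 0, -0.004, 0], [1, 0, 0, -0.004, 0]]

```text
t: 19.2
tool_pos: [0.508, -0.1915, 0.1012]
orientation: [-3.141, -0.044, 0.0]
force: [-0.1, -0.1, -1.9]
opening: 0.0307
```

Request:
play_rows:
  series:
    - [[1, 0, 0, -0.001, 0], [1, 0, 0, -0.0015, 0], [1, 0, 0, -0.0015, 0]]

```text
t: 19.5
tool_pos: [0.5088, -0.1918, 0.1008]
orientation: [3.141, 0.044, 0.003]
force: [-0.9, 0.0, 5.2]
opening: 0.0306
```

It has landed on the floor (+5 N at 0.1008, as predicted). Releasing and rising.

Request:
play_rows:
  series:
    - [[-0.4, 0, 0, 0.0005, 0], [-0.4, 0, 0, 0.0005, 0], [-0.4, 0, 0, 0.0005, 0], [-0.4, 0, 0, 0.0005, 0], [-0.4, 0, 0, 0.0005, 0], [-0.4, 0, 0, 0.0005, 0]]

```text
t: 20.1
tool_pos: [0.5081, -0.1915, 0.1002]
orientation: [-3.141, -0.044, 0.0]
force: [-0.0, 0.2, 0.5]
opening: 0.0649
```

```bash
python3 -c "
from h import *
rem(0,-.003)
from plant import read_camera,sensors
c=read_camera('side');s=read_camera('scene')
for k in(c,s): print(axis(k,.507,-.1915,.10,.118),axis(k,.507,-.1915,.12,.15))
a=c['color'][100:300,230:430,::-1];b=s['color'][80:280,140:340,::-1]
cv2.imwrite('pics/r0.png',np.hstack([cv2.resize(a,(396,396)),cv2.resize(b,(396,396))]))
"
```

```text
20.1 jaw -1.543 [ 0.5081 -0.1915  0.1002] [-0.03  0.17  0.49] 0.0649 [-0.45  0.05  1.76  0.    1.34  1.09]
to cell 0 [-0.0007 -0.    ]
(array([ 0.5018, -0.1921]), 63) (array([ 0.5018, -0.1921]), 85)
(array([ 0.5011, -0.1904]), 73) (array([ 0.5011, -0.1897]), 150)
```

View pics/r0.png

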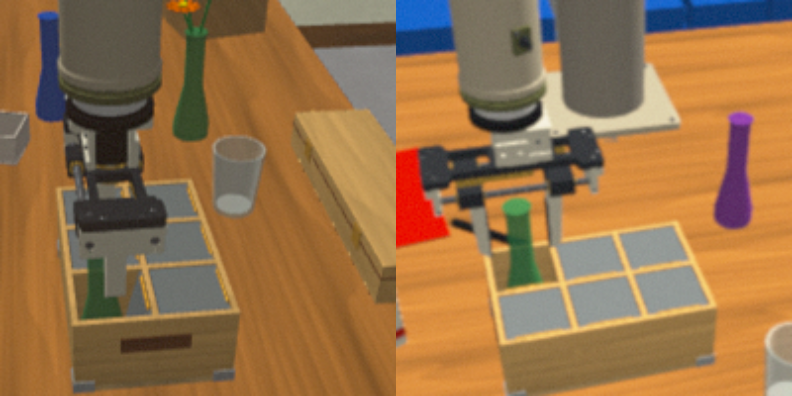

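Vase A stands upright. The flap nudged it 6 mm towards −x, still in the cell, and both finger contacts are clear. Going up and over to vase B.

Request:
play_rows:
  series:
    - [[-0.4, 0, 0, 0.02, 0], [-0.4, 0, 0, 0.05, 0], [-0.4, 0, 0, 0.09, 0], [-0.4, 0, 0.01, 0.13, 0], [-1, 0.005, 0.045, 0.15, 0], [-1, 0.01, 0.09, 0.15, 0], [-1, 0.015, 0.135, 0.15, 0], [-1, 0.02, 0.18, 0.15, 0]]

```text
t: 21.0
tool_pos: [0.5282, -0.01, 0.2508]
orientation: [3.141, 0.043, 0.002]
force: [1.1, 0.2, -0.4]
opening: 0.0907
```

Request:
play_rows:
  series:
    - [[-1, 0.004, 0.045, 0, 0], [-1, 0.009, 0.09, 0, 0], [-1, 0.013, 0.135, 0, 0], [-1, 0.018, 0.18, 0, 0], [-1, 0.023, 0.225, 0, 0], [-1, 0.027, 0.27, 0, 0], [-1, 0.03, 0.315, 0, 0], [-1, 0.034, 0.355, 0, 0]]

```text
t: 21.8
tool_pos: [0.5617, 0.3458, 0.2502]
orientation: [-3.141, -0.045, 0.0]
force: [0.6, 0.3, 0.7]
opening: 0.0932
```

Request:
play_rows:
  series:
    - [[-1, 0, 0.012, -0.01, 0], [-1, 0, 0.015, -0.02, 0], [-1, 0, 0.015, -0.02, 0]]

```text
t: 22.1
tool_pos: [0.561, 0.3573, 0.2273]
orientation: [3.139, 0.044, -0.006]
force: [-0.0, -0.3, -0.4]
opening: 0.0931
```

```bash
python3 -c "
from h import *
rem(5,-.003)
from plant import read_camera,sensors
c=read_camera('side');s=read_camera('scene');w=read_camera('wrist')
t=sensors.read_state()['tool_pos']
for k in(c,s): print('A',axis(k,.5015,-.1915,.10,.118),axis(k,.5015,-.1915,.135,.155),'B',axis(k,.5615,.3597,.10,.15))
print('to B',np.array([.5615,.3597])-t[:2])
cv2.imwrite('pics/b_w.png',w['color'][:,:,::-1])
cv2.imwrite('pics/b.png',np.hstack([c['color'][40:300,130:420,::-1],s['color'][60:320,180:470,::-1]]))
"
```

```text
22.1 jaw -1.543 [0.561  0.3573 0.2273] [-0.   -0.27 -0.41] 0.0931 [ 0.49  0.3   1.24 -0.    1.6   2.03]
to cell 5 [ 0.0206 -0.391 ]
A (array([ 0.5017, -0.1922]), 103) (array([ 0.5017, -0.1921]), 126) B (array([0.5615, 0.3595]), 156)
A (array([ 0.5013, -0.1899]), 76) (array([ 0.5009, -0.1899]), 85) B (array([0.5608, 0.3615]), 37)
to B [-0.00092641  0.00282745]
```

View pics/b.png

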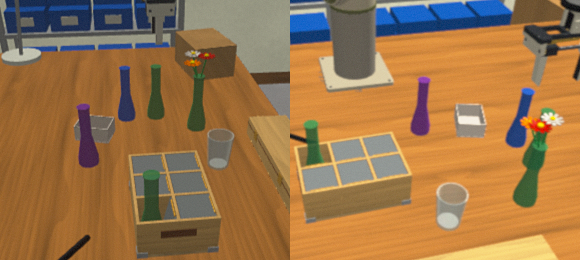

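View pics/b_w.png

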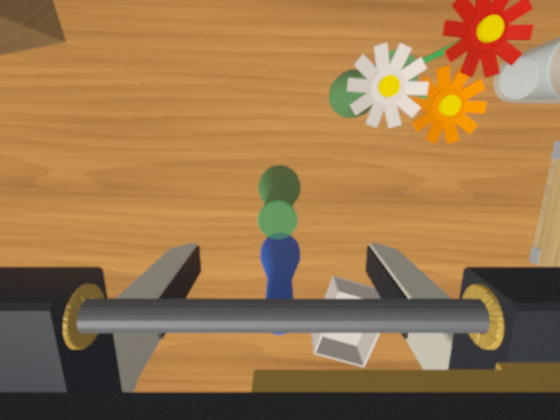

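A still stands upright. B is centred in the wrist view (278,220) and the flowers are well off to the upper right. Descending in two stages.

Request:
play_rows:
  series:
    - [[-1, 0, 0.001, -0.03, 0], [-1, 0, 0.001, -0.05, 0], [-1, 0, 0.001, -0.05, 0], [-1, 0, 0.001, -0.05, 0]]

```text
t: 22.65
tool_pos: [0.5624, 0.3586, 0.1812]
orientation: [-3.141, -0.042, -0.0]
force: [-0.4, 0.0, 0.5]
opening: 0.0933
```

Request:
play_rows:
  series:
    - [[-1, -0.001, 0.001, -0.025, 0], [-1, -0.001, 0.001, -0.05, 0], [-1, -0.001, 0.001, -0.075, 0], [-1, -0.001, 0.001, -0.088, 0], [-1, -0.001, 0.001, -0.088, 0], [0, -0.001, 0.001, -0.088, 0], [1, -0.001, 0.001, -0.088, 0], [1, -0.001, 0.001, -0.088, 0]]
  force: 18

```text
t: 23.45
tool_pos: [0.5622, 0.3611, 0.0944]
orientation: [-3.14, -0.044, -0.004]
force: [0.3, 0.9, -0.4]
opening: 0.0734
```

Request:
play_rows:
  series:
    - [[1, 0, 0, 0, 0], [1, 0, 0, 0, 0], [1, 0, 0, 0, 0], [1, 0, 0, 0, 0], [1, 0, 0, 0, 0], [1, 0, 0, 0, 0], [1, 0, 0, 0, 0], [1, 0, 0, 0, 0]]

```text
t: 24.25
tool_pos: [0.5611, 0.3605, 0.0923]
orientation: [-3.141, -0.044, 0.0]
force: [0.4, -0.3, -0.6]
opening: 0.031
```

Gripped at 31 mm, as before. Lifting straight up.

Request:
play_rows:
  series:
    - [[1, 0, 0, 0, 0], [1, 0, 0, 0.005, 0], [1, 0, 0, 0.02, 0], [1, 0, 0, 0.05, 0], [1, 0, 0, 0.085, 0], [1, 0, 0, 0.12, 0], [1, 0, 0, 0.13, 0], [1, 0, 0, 0.13, 0]]

```text
t: 25.05
tool_pos: [0.5625, 0.3612, 0.2255]
orientation: [-3.139, -0.044, -0.007]
force: [0.7, 0.2, -2.2]
opening: 0.0307
```

```bash
python3 -c "
from h import *
rem(5,-.003); print(cell(5,-.003))
from plant import read_camera,sensors
c=read_camera('side');s=read_camera('scene')
cv2.imwrite('pics/bl.png',np.hstack([c['color'][40:300,130:420,::-1],s['color'][60:320,270:560,::-1]]))
"
```

```text
25.05 jaw -1.543 [0.5625 0.3612 0.2255] [ 0.71  0.16 -2.16] 0.0307 [0.49 0.3  1.24 0.   1.59 2.04]
to cell 5 [ 0.0192 -0.3949]
[ 0.58165723 -0.03367561]
```

View pics/bl.png

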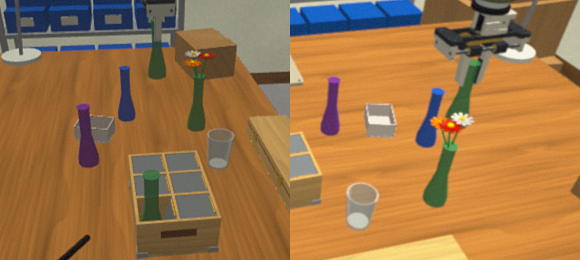

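Vase B is held (−2.2 N). I'll carry it bowed towards −x, away from the flowers, to cell 5.

Request:
play_rows:
  series:
    - [[1, -0.005, -0.03, 0, 0], [1, -0.015, -0.065, 0, 0], [1, -0.015, -0.105, 0, 0], [1, -0.013, -0.145, 0, 0], [1, -0.008, -0.185, 0, 0], [1, -0.002, -0.225, 0, 0], [1, 0.004, -0.265, 0, 0], [1, 0.01, -0.305, 0, 0]]

```text
t: 25.95
tool_pos: [0.5695, 0.0539, 0.2192]
orientation: [-3.141, -0.044, 0.007]
force: [0.0, 0.9, -1.7]
opening: 0.0313
```

Request:
play_rows:
  series:
    - [[1, 0.005, -0.035, 0, 0], [1, 0.008, -0.065, 0, 0], [1, 0.009, -0.083, 0, 0], [1, 0.009, -0.089, -0.005, 0], [1, 0.009, -0.089, -0.012, 0], [1, 0.009, -0.089, -0.014, 0], [1, 0.009, -0.089, -0.014, 0]]

```text
t: 26.65
tool_pos: [0.5793, -0.0322, 0.2069]
orientation: [-3.141, -0.046, 0.004]
force: [0.2, -0.6, -1.7]
opening: 0.031
```

```bash
python3 -c "
from h import *
rem(5,-.003)
from plant import read_camera,sensors
c=read_camera('side');s=read_camera('scene')
for k in(c,s): print(axis(k,.5815,-.0336,.121,.14,.027))
a=c['color'][90:290,230:430,::-1];b=s['color'][80:280,140:340,::-1]
cv2.imwrite('pics/c5.png',np.hstack([cv2.resize(a,(396,396)),cv2.resize(b,(396,396))]))
"
```

```text
26.65 jaw -1.542 [ 0.5793 -0.0322  0.2069] [ 0.18 -0.56 -1.72] 0.031 [-0.14  0.08  1.53  0.    1.54  1.4 ]
to cell 5 [ 0.0023 -0.0015]
(array([ 0.5783, -0.0318]), 185)
(array([ 0.5775, -0.0299]), 161)
```

View pics/c5.png

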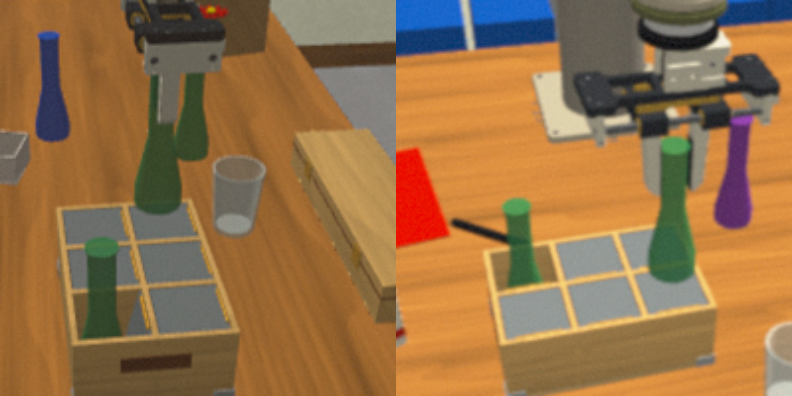

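Over cell 5. Correcting by (+3, −2) mm and lowering.

Request:
play_rows:
  series:
    - [[1, 0.003, -0.002, -0.005, 0], [1, 0.003, -0.002, -0.014, 0], [1, 0.003, -0.002, -0.022, 0], [1, 0.003, -0.002, -0.028, 0], [1, 0.003, -0.002, -0.034, 0], [1, 0.003, -0.002, -0.039, 0], [1, 0.003, -0.002, -0.039, 0]]

```text
t: 27.45
tool_pos: [0.5825, -0.0354, 0.1683]
orientation: [-3.141, -0.044, 0.003]
force: [-0.4, 0.4, -1.8]
opening: 0.0311
```

Request:
play_rows:
  series:
    - [[1, 0, 0.001, -0.008, 0], [1, 0, 0.001, -0.016, 0], [1, 0, 0.001, -0.024, 0], [1, 0, 0.001, -0.032, 0], [1, 0, 0.001, -0.038, 0], [1, 0, 0.001, -0.038, 0]]

```text
t: 28.05
tool_pos: [0.5822, -0.0344, 0.1297]
orientation: [-3.141, -0.044, 0.004]
force: [-0.6, 0.3, -1.3]
opening: 0.0307
```

Request:
play_rows:
  series:
    - [[1, 0, 0, -0.007, 0], [1, 0, 0, -0.014, 0], [1, 0, 0, -0.019, 0], [1, 0, 0, -0.023, 0], [1, 0, 0, -0.025, 0], [1, 0, 0, -0.025, 0]]

```text
t: 28.65
tool_pos: [0.5829, -0.0345, 0.1059]
orientation: [-3.141, -0.044, 0.001]
force: [0.3, 0.6, -1.0]
opening: 0.031
```

Request:
play_rows:
  series:
    - [[1, 0, 0, -0.001, 0], [1, 0, 0, -0.002, 0], [1, 0, 0, -0.003, 0], [1, 0, 0, -0.004, 0], [1, 0, 0, -0.005, 0], [1, 0, 0, -0.005, 0]]

```text
t: 29.25
tool_pos: [0.5831, -0.0345, 0.1013]
orientation: [-3.141, -0.044, 0.0]
force: [-0.5, 0.1, -1.6]
opening: 0.031
```

Request:
play_rows:
  series:
    - [[1, 0, 0, -0.001, 0], [1, 0, 0, -0.0015, 0], [1, 0, 0, -0.0015, 0]]

```text
t: 29.55
tool_pos: [0.584, -0.0346, 0.1011]
orientation: [3.141, 0.044, 0.003]
force: [-0.8, 0.2, 4.7]
opening: 0.031
```

It's on the floor. Releasing.

Request:
play_rows:
  series:
    - [[-0.4, 0, 0, 0.0005, 0], [-0.4, 0, 0, 0.0005, 0], [-0.4, 0, 0, 0.0005, 0], [-0.4, 0, 0, 0.0005, 0], [-0.4, 0, 0, 0.0005, 0], [-0.4, 0, 0, 0.0005, 0]]

```text
t: 30.15
tool_pos: [0.583, -0.0345, 0.1002]
orientation: [-3.141, -0.044, 0.0]
force: [0.3, -0.5, 0.7]
opening: 0.0649
```

Request:
play_rows:
  series:
    - [[-0.4, 0, 0, 0.01, 0], [-0.4, 0, 0, 0.04, 0], [-0.4, 0, 0, 0.08, 0], [-0.4, 0, 0, 0.12, 0], [-0.4, 0, 0, 0.15, 0], [-0.4, 0, 0, 0.15, 0]]

```text
t: 30.75
tool_pos: [0.586, -0.0349, 0.2577]
orientation: [3.14, 0.044, 0.016]
force: [-0.3, 0.2, -0.1]
opening: 0.065
```

```bash
python3 -c "
from h import *
rem(5,-.003)
from plant import read_camera,sensors
C=[pickle.load(open(n+'0.pkl','rb')) for n in('side','scene')]
c=read_camera('side');s=read_camera('scene')
for k in(c,s):
  print('A',axis(k,.5015,-.1915,.10,.118),axis(k,.5015,-.1915,.135,.155),'B',axis(k,.578,-.034,.10,.118),axis(k,.578,-.034,.135,.155))
  W=cloud(k).reshape(-1,3)
  for x,y in((.5015,-.191),(.578,-.034)):
    q=W[np.hypot(W[:,0]-x,W[:,1]-y)<.02]; q=q[q[:,2]<.21]; print(np.percentile(q[:,2],[95,99]).round(4))
for k,o in zip((c,s),C):
  print('flower',axis(o,.675,.2765,.1,.15),axis(k,.675,.2765,.1,.15))
a=c['color'][60:300,150:430,::-1];b=s['color'][80:320,90:370,::-1]
cv2.imwrite('pics/end.png',np.hstack([cv2.resize(a,(400,343)),cv2.resize(b,(400,343))]))
for k,o,n in zip((c,s),C,('side','scene')):
  d=cv2.absdiff(k['color'],o['color']).max(2)>60; d=cv2.morphologyEx(d.astype(np.uint8),cv2.MORPH_OPEN,np.ones((3,3)))
  K,l,st,_=cv2.connectedComponentsWithStats(d); print(n,[x.tolist() for x in st[1:] if x[4]>25])
"
```

```text
30.75 jaw -1.543 [ 0.586  -0.0349  0.2577] [-0.33  0.18 -0.13] 0.065 [-0.15  0.07  1.45  0.    1.62  1.4 ]
to cell 5 [-0.0043  0.0013]
A (array([ 0.5016, -0.1919]), 104) (array([ 0.5016, -0.1922]), 122) B (array([ 0.5756, -0.0347]), 86) (array([ 0.5752, -0.0347]), 92)
[0.172  0.1727]
[0.1716 0.1725]
A (array([ 0.5009, -0.1903]), 73) (array([ 0.5008, -0.1901]), 88) B (array([ 0.5747, -0.0328]), 76) (array([ 0.5746, -0.0324]), 91)
[0.1742 0.175 ]
[0.1739 0.1752]
flower (array([0.6752, 0.2749]), 160) (array([0.6748, 0.2748]), 136)
flower (array([0.6742, 0.2776]), 238) (array([0.6743, 0.2773]), 237)
side [[0, 0, 50, 24, 627], [65, 0, 66, 137, 4199], [316, 0, 29, 25, 649], [296, 10, 6, 11, 55], [314, 26, 27, 14, 263], [306, 31, 4, 7, 27], [308, 42, 41, 42, 942], [295, 58, 7, 4, 27], [41, 63, 8, 7, 37], [57, 71, 14, 8, 77], [330, 93, 14, 6, 63], [309, 100, 19, 19, 150], [278, 105, 16, 54, 593], [250, 160, 19, 24, 369], [302, 167, 14, 43, 440], [277, 212, 12, 3, 36], [273, 233, 19, 28, 377], [0, 254, 16, 15, 177], [0, 271, 23, 142, 1911]]
scene [[247, 0, 12, 6, 58], [292, 0, 25, 54, 936], [6, 8, 17, 27, 255], [209, 13, 8, 12, 76], [0, 33, 30, 37, 491], [209, 37, 10, 22, 142], [279, 52, 11, 3, 33], [0, 59, 61, 20, 422], [255, 61, 81, 95, 2895], [266, 65, 22, 7, 102], [40, 72, 17, 41, 352], [265, 78, 6, 7, 33], [0, 97, 9, 20, 114], [256, 136, 9, 8, 63], [257, 148, 8, 13, 64], [351, 155, 25, 61, 837], [431, 168, 13, 6, 60], [189, 180, 32, 46, 820], [262, 190, 34, 48, 869], [412, 192, 23, 35, 244]]
```

View pics/end.png

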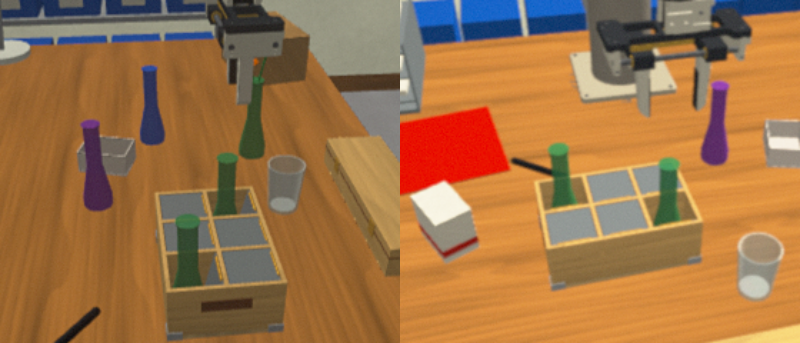

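Both vases are upright, rims at about z 0.173, the height expected for standing on the cell floors, and the bystanders haven't moved. Handing in.

```bash
python3 -c "
from plant import robot
print(robot.close_job())"
```

```text
the job is handed in; nothing more can be done
None
```

Both vases are in the crate, one in cell 0 and one in cell 5, and the job was handed in at about 31 s; it reported no verdict.

**Finding the cells:** Cells 1, 3 and 4 stopped the finger dead, with 7 to 17 N. Cells 0 and 5 gave way with under about 1.5 N, the noise level. I did not probe cell 2; it must hold a jar, since only two cells are empty.

**Placing:** Each vase met its cell floor with about 5 N of force before I released it.

**Last checks:**
- **Vases:** In both cameras they stand upright, with less than 1 mm of lean over the neck. Their rims are 172 to 175 mm up (173 expected), and the gripper is well clear. The flap pushed each one about 6 to 8 mm towards −x on release, and both are still inside their cells.
- **Bystanders:** The flower vase measured the same as at the start, to within 1 mm. The tumbler, tub and carton look unmoved in the final pictures, but I did not measure them.

**What disagreed:** The cameras put the fingertips about 20 mm above the reported TCP height, when they should be 14 mm below it. My first probes of cells 0, 1 and 4 therefore never touched a flap. I noticed when a third cell seemed empty, corrected the height from the pictures and probed again. The finger opening also read 31 mm on the 28 mm necks, but the grip held.

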